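# Shake the nuts out of the dial-lid canister

### The arm

A 7-joint arm with a two-finger parallel gripper is mounted at the origin on a cart in front of the work surface, level with it; the furniture and walls round the work are solid. World frame = base frame: x ahead of the robot, y to its left, z up, the work surface at z = 0. Lengths are in mm, angles in rad, forces in N, time in s.
With the tool pointing down it reaches from about 400 to 875 mm from the base axis. Payload 4.4 kg.
Tool frame: the origin (TCP) lies on the centre line of the jaws, within the pads' length; the fingertips stand 19 mm ahead of it and the grasp point (between the pads) is the TCP; z points along the fingers, y is the line along which they close (so a half turn about z gives the same grasp; the last joint's range is limited). The gripper opens to 85 mm and grips with 20 to 120 N. Pads are 22 mm wide; open, the fingers measure 114 mm over their backs; the gripper's body (76 mm by 85 mm) begins 54 mm behind the grasp point. The pads swing forward as they close: fully open they stand 13 mm farther back than shut.
Start: joints at [-1.299, 0.628, 0.038, 1.517, -0.027, 0.996, -0.02], TCP at [215.394, 613.289, 213.513] pointing down, gripper open.
Joint ranges: [-3.06, 3.06], [-0.37, 2.12], [-1.25, 1.32], [0.18, 2.47], [-1.1, 4.24], [0.23, 1.98], [-2.94, 2.94]. Speed limits (rad/s): [2.57, 2.57, 3.14, 3.14, 3.14, 3.14, 3.14].

### API

Orientations are given as [roll, pitch, yaw] about the fixed x, y, z axes, in that order (R = Rz(yaw) Ry(pitch) Rx(roll)).
In Python, from cell import ctrl, viewer, silhouettes gives the robot as it stands.
- The arm moves only by the shell command python3 -m creep 'ROWS'. ROWS is JSON, a list of rows, each an object with "jaw": the gripper command: -1 is shut, 1 is fully open, values between are in proportion; "xyz": the shift along the tool's x, y, z in mm, a list of three; "angular": the turn, a rotation vector about the tool's x, y, z in rad, a list of three. In form: [{"jaw": jaw, "xyz": [tx, ty, tz], "angular": [rx, ry, rz]}, ...]. A call has 1 to 12 rows; each row is the pose to reach, as a shift and turn from the pose commanded when the call began, along the tool's axes at that moment; what a row does not reach only later rows make up. A row lasts 1/8 s, in which the tool goes at most 62.5 mm and 10.7 degrees, less where a joint would pass 70% of its speed; a pose out of reach is approached as far as the arm can. A call with a gripper value outside its range is refused whole. The fingers move at their own pace and stop on an object; the grip force is fixed at half the most. Time passes only in rows, so rows that repeat a pose let the fingers close. It gives the time, the measured TCP pose, the force, the opening and the grip force at its end, in the units of the state.
- ctrl.read_state(): the state, without advancing time (a new reading comes with each control period).
- viewer.get_image(name): name is "scene" or "side" or "wrist"; returns (picture, depth): 384x512x3 uint8, red, green, blue; 384x512 float32, mm along the optical axis (not along the pixel's ray), 0 where there is no reading.
- viewer.camera_model(name): a dict with "fx", "fy", "cx", "cy" (pixels), "T" (4x4, takes a point from camera to world coordinates). Camera axes: x right, y down, z forward; pixel columns grow to the right and rows downward; lengths in mm; the calibration is good to about 2 mm. A picture is of the moment at which its call begins: read the wrist's pose just before it. camera_model takes no time and is no camera call; for the wrist camera it gives the pose at the moment of the call.
- ctrl.finish_job(): hands the job in; it is judged then, once.
Trained networks look in the newest picture that a camera, given by its name, has taken for a name from the list of things; names that differ only in an ending like _2 or _b are one class to them, and where a whole thing is asked for, a point or a joint stands for the part that bears it (a point fixed in the world has none). Each returns a list of dicts, best first, with "score" (0 to 1); they miss things now and then, are a little off and sometimes report something else, mostly with a low value. They report only what shows in the picture. A call takes as long as a camera call.
- silhouettes(camera, target): "pixels" (384x512 bool, what is visible of it) and "xy" ([column, row] in pixels, amid what is visible of it).
The state is a dict: "clock": time; "qpos": joint angles; "qd": joint speeds; "tau": joint torques, N m; "eef_pos": TCP position; "tool_rot": TCP orientation; "force": force on the tool from outside, world axes, zero at the start; "torque": the same for the moment, N m; "width": finger opening in mm; "gripper_force": force on a finger pad.
Only numpy, scipy, OpenCV 4.12 (cv2) and the standard library are available. Lean on these libraries where they do the work, as an engineer would, in place of code of your own. Each camera call takes 0.05 s, during which the arm holds its last target. There are 200 camera calls.

### The job

Turn the dial on the lid of the upright tilting canister until its largest hole lines up with the pouring lip, and only then swing the canister over by its wooden crank handle, rocking it if need be, until all four big nuts have dropped into the tray underneath. Then swing the canister fully back upright, with the dial still on the largest hole, let go, and leave the mug and the horseshoes beside the stand where they are.

Things in the scene. Friction and masses are not known exactly. Their poses are not given: they have to be found in the camera images.
- stand: Fixed bench stand: dark steel base plate 200 (x) x 150 (y) x 6 mm, two grey posts up to 178 mm high at x = -70 and +70 mm. Origin: centre of the plate's underside on the worktop, z up. Between the posts the canister hangs on a pivot along the stand's x axis through (0, 0, 155 mm). Crank on the -x side (toward the robot); pours toward +y. Yaw within 0.4 rad.
- tray: Open aluminium catch tray fixed to the stand under the canister, 122 (x) x 240 (y) x 45 mm high, wall 3 mm; origin at the centre of its underside, axes as the stand's.
- canister (a joint): Tilt (rad) of the round aluminium canister, 114 mm across (lid 125), 104 mm high, flat lid: 0 = upright, at a stop; grows as its top swings toward the stand's +y (pour side); stop at 2.5. At 2.4 the lid faces steeply down and loose pieces slide to the lip side. Stiff hinge (0.3 N m, about 3 N at the crank grip), stays where it is left.
- crank_grip (a point): Middle of the wooden crank handle, on its axis: a round bar 18 mm across, 78 mm long, parallel to stand x, fixed to the canister. At tilt q it is, in the stand, at x = -135, y = 100 sin(q - 1.2), z = 155 + 100 cos(q - 1.2) mm, so it starts low on the -y side, goes over the top. Pinched across (along stand y) by a downward tool, it turns in the fingers as they follow this circle.
- dial (a joint): Turn (rad) of the steel dial on the canister's lid, counter-clockwise seen from above positive, range -1.8 to 1.8, no stop at 0. 0 = largest hole exactly in line with the pouring lip, over the lid's only opening. It starts between 1.1 and 1.6, so must be turned clockwise. Stays where it is left (friction 0.08 N m).
- dial_grip (a point): On the dial's axis, 7 mm below the top of its black grip bar; 237 mm above the worktop when upright. Bar 12 mm wide, 62 long, 30 high on the 123 mm disc, whose top face is 214 mm above the worktop. From the axis the bar reaches 12 mm toward the largest hole and 50 mm the other way; with the dial at 0 it lies along stand y, long end to -y. Site y points to the largest hole.
- large_hole (a point): Middle, at the top face of the dial, of its largest hole: a fan-shaped window 40 mm wide (16 to 56 mm from the axis) and 80 degrees long; this point is 36 mm from the dial's axis. The dial's other holes are round, 20 mm and 12 mm across, too small for the nuts.
- pour_lip (a point): Outer end of the pouring lip, a flat tab 24 mm wide sticking out of the canister's rim on the pour side, 79 mm from the canister's axis; the lid's only opening (same shape as the largest hole) lies beneath the dial, in line with it.
- nut_1: One of four dark steel hex nuts, 24 mm across flats, 14 mm thick, 40 g, lightly oiled (friction about 0.3), lying in the canister at the start; origin at the centre of one flat face.
- nut_2: One of four dark steel hex nuts, 24 mm across flats, 14 mm thick, 40 g, lightly oiled (friction about 0.3), lying in the canister at the start; origin at the centre of one flat face.
- nut_3: One of four dark steel hex nuts, 24 mm across flats, 14 mm thick, 40 g, lightly oiled (friction about 0.3), lying in the canister at the start; origin at the centre of one flat face.
- nut_4: One of four dark steel hex nuts, 24 mm across flats, 14 mm thick, 40 g, lightly oiled (friction about 0.3), lying in the canister at the start; origin at the centre of one flat face.
- mug: Bystander: white enamel mug, 82 x 109 x 81 mm high, at the stand's -y side; origin at its underside.
- horseshoe_12: Bystander: horseshoe 111 x 133 x 9 mm beyond the tray's +y end; origin at its underside.

How it is judged:
By the outcome, as a careful person would: the job done as asked, in the order asked, and still so for the second after the job is handed in, with the robot touching nothing.
It also fails if it takes over 64 s, if anything falls off the work surface, if the arm or the gripper's body presses on something with over 40 N, if the wrist force passes 120 N, or if a joint passes its speed limit or range.

## Working session

There is one attempt and no reset: what is moved stays moved. The work goes in short steps, Python scripts to look and compute and a shell command to move; the robot and the scene stay as the last step left them, time stands still between calls to the robot, and variables do not carry over. Pictures are saved under pics/ and viewed, at most 10 in all, crops included, and the job is handed in when it is done.

```bash
ls; mkdir -p pics; cat > h.py <<'E'
import numpy as np,cv2
from cell import ctrl,viewer,silhouettes
def pts(cam,mask,d):
    m=viewer.camera_model(cam);v,u=np.nonzero(mask&(d>0));z=d[v,u]
    p=np.c_[(u-m['cx'])/m['fx']*z,(v-m['cy'])/m['fy']*z,z]
    return p@m['T'][:3,:3].T+m['T'][:3,3]
E
python3 - <<'E'
from h import *
np.set_printoptions(precision=1,suppress=True)
s=ctrl.read_state();print(s['clock'],s['eef_pos'],s['tool_rot'],s['width'])
ims=[]
for c in ['scene','side']:
    im,d=viewer.get_image(c);ims.append(im)
    for t in ['stand','tray','canister','crank_grip','dial','large_hole','pour_lip','mug','horseshoe_12']:
        for r in silhouettes(c,t)[:2]:
            p=pts(c,r['pixels'],d)
            if len(p): print(c,t,round(r['score'],2),r['xy'],len(p),np.median(p,0),np.percentile(p,3,axis=0),np.percentile(p,97,axis=0))
for c,i in zip('ab',ims): cv2.imwrite(f'pics/{c}.png',i[...,::-1])
E
```

```text
pics
0.0 [215.2 612.7 212.6] [-3.1  0.   2.8] 85.48468204656237
scene stand 0.98 [300.6, 237.2] 7540 [579.2 156.1 120.8] [484.1  72.7   5.4] [666.4 308.  227.3]
scene stand 0.39 [294.7, 251.5] 2516 [606.  171.9  11.7] [547.2  71.7   6.6] [667.4 309.4  50.8]
scene tray 0.79 [299.7, 252.1] 2644 [605.9 166.4  11.8] [546.9  71.5   6.3] [667.8 309.6  51.7]
scene tray 0.49 [315.5, 200.6] 1621 [610.1 159.3 214.4] [553.4 117.2 209.3] [658.1 225.8 243.8]
scene canister 0.56 [311.5, 217.8] 3821 [580.6 148.9 208.1] [458.2  74.3 120.1] [653.3 225.3 240.8]
scene crank_grip 0.92 [309.7, 218.7] 3667 [580.3 148.3 208.4] [459.4  74.3 129.4] [650.3 223.6 241.4]
scene dial 0.73 [309.0, 216.7] 3866 [581.8 150.3 207.8] [458.6  74.4  51. ] [657.2 227.2 240.7]
scene dial 0.68 [316.2, 200.8] 1672 [609.6 159.3 214.3] [552.1 115.6 209.1] [658.6 226.5 243.9]
scene large_hole 0.72 [314.2, 200.8] 1733 [610.1 160.5 214.3] [552.1 116.5 184.6] [663.5 229.8 243.8]
scene pour_lip 0.79 [309.6, 214.9] 3794 [581.1 148.6 208.2] [458.3  74.2 120.6] [652.8 224.9 240.8]
scene mug 0.64 [326.1, 307.3] 1644 [515.7  38.5  40.3]
[... 614 characters left out ...]
.9 241.3]
side crank_grip 0.64 [212.5, 206.7] 2937 [637.1 157.7 208.7] [487.6  80.6 116.6] [668.9 227.6 241.4]
side dial 0.66 [216.3, 201.8] 1318 [624.  165.3 214.8] [555.1 118.3 210.5] [667.8 226.  244.2]
side large_hole 0.73 [220.3, 196.2] 1361 [623.1 167.7 214.7] [554.4 118.2 209.1] [667.9 227.2 244.2]
side pour_lip 0.63 [215.4, 205.9] 3048 [634.7 157.7 207.8] [269.9  80.1  -0.3] [668.6 238.8 241. ]
side pour_lip 0.22 [243.8, 252.9] 3004 [606.4 220.9  12.5] [550.   78.5   7.6] [672.6 309.9  51.5]
side mug 0.78 [163.1, 238.1] 1169 [522.3  37.3  50.2] [472.6 -18.7   9.3] [551.1  75.8  80.7]
side horseshoe_12 0.76 [309.8, 242.3] 568 [621.8 409.8   8.6] [550.4 345.3   2.1] [656.6 469.7  11.8]
```

```bash
python3 - <<'E'
from h import *
from scipy.optimize import least_squares
np.set_printoptions(precision=1,suppress=True)
A=[];ims=[]
for c in ['scene','side']:
    im,d=viewer.get_image(c);ims.append(im)
    p=pts(c,np.ones(d.shape,bool),d);A.append(p)
    near=np.hypot(p[:,0]-608,p[:,1]-165)<75
    disc=p[near&(abs(p[:,2]-214)<3)]
    bar=p[near&(p[:,2]>234)&(p[:,2]<248)]
    h=cv2.convexHull(disc[:,:2].astype(np.float32))[:,0]
    (cc,r)=cv2.minEnclosingCircle(h); 
    print(c,'disc',cc,r,len(disc),'bar',len(bar),bar.mean(0),cv2.minAreaRect(bar[:,:2].astype(np.float32)))
    cr=p[(p[:,0]>440)&(p[:,0]<515)&(p[:,1]>40)&(p[:,1]<110)&(p[:,2]>165)&(p[:,2]<215)]
    if len(cr): print('crank',len(cr),np.median(cr,0),cr.min(0),cr.max(0),cv2.fitLine(cr[:,:2].astype(np.float32),cv2.DIST_HUBER,0,.01,.01).ravel())
    tr=p[(abs(p[:,2]-51)<4)&(abs(p[:,0]-608)<80)&(p[:,1]>55)&(p[:,1]<330)]
    print('tray',cv2.minAreaRect(tr[:,:2].astype(np.float32)),len(tr))
    for z0,z1,n in [(3,8,'plate')]:
        t=p[(p[:,2]>z0)&(p[:,2]<z1)&(abs(p[:,0]-608)<115)&(abs(p[:,1]-180)<90)]
        print(n,len(t),t.min(0),t.max(0))
a=np.vstack([cv2.resize(ims[0][120:350,180:440],(780,690))[:,:],]);b=cv2.resize(ims[1][140:330,120:370],(780,593))
cv2.imwrite('pics/c.png',cv2.resize(np.hstack([ims[0][130:340,190:400],ims[1][130:340,110:320]]),(800,400),interpolation=3)[...,::-1])
E
```

```text
scene disc (608.3236694335938, 171.55442810058594) 62.66996383666992 1271 bar 178 [623.4 164.5 241.7] ((625.9708251953125, 165.52838134765625), (13.328722953796387, 61.07939910888672), 71.50151824951172)
crank 325 [475.7  77.5 198.6] [440.2  70.8 183.2] [514.8  88.9 202.6] [  1.   -0.  475.8  77.5]
tray ((603.307373046875, 183.417236328125), (258.2578125, 139.28775024414062), 87.87178802490234) 334
plate 768 [495.8  90.4   3. ] [714.6 269.6   8. ]
side disc (610.5919799804688, 173.3566436767578) 64.39755249023438 1125 bar 115 [633.8 165.9 242.7] ((629.027587890625, 166.90213012695312), (11.892702102661133, 60.75191116333008), 73.63074493408203)
crank 112 [478.9  80.6 199.5] [442.5  72.  192. ] [513.8  90.3 202.5] [  1.   -0.  478.6  80.4]
tray ((613.5991821289062, 182.8568115234375), (265.47454833984375, 146.79736328125), 85.1716537475586) 375
plate 618 [495.3  90.3   3. ] [722.2 269.9   8. ]
```

View pics/c.png

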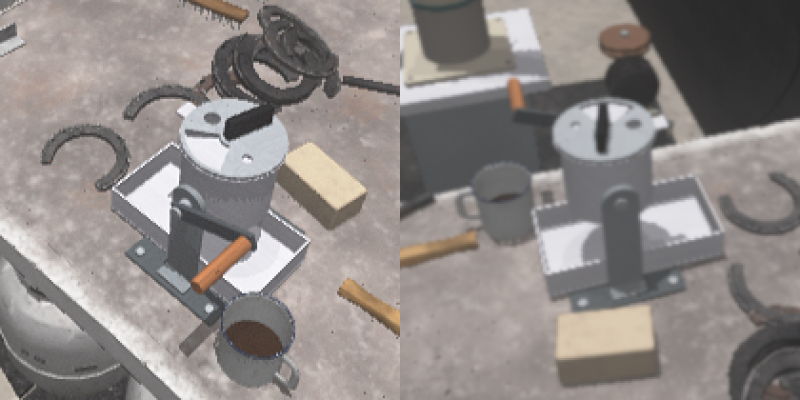

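The pictures show the canister upright in the middle, the dial's long bar pointing roughly to +x, the crank toward the robot low on the -y side, and the mug close by it (scene crop about 255,340).

```bash
cat >> h.py <<'E'
from scipy.spatial.transform import Rotation as R
def go(xyz,yaw):
    "shift and turn in tool axes for a downward tool at xyz with the tool x axis at world yaw"
    s=ctrl.read_state();R0=R.from_euler('xyz',s['tool_rot']);R1=R.from_euler('xyz',[np.pi,0,yaw])
    print('xyz',np.round(R0.inv().apply(np.array(xyz)-s['eef_pos']),1),'ang',np.round((R0.inv()*R1).as_rotvec(),3))
def st():
    s=ctrl.read_state();print(round(s['clock'],2),np.round(s['eef_pos'],1),np.round(s['tool_rot'],3),'F',np.round(s['force'],1),'w',round(s['width'],1),round(s['gripper_force'],1),'q',np.round(s['qpos'],2))
E
python3 - <<'E'
from h import *
for c in ['scene','side']:
    im,d=viewer.get_image(c);p=pts(c,np.ones(d.shape,bool),d)
    cr=p[(p[:,0]>440)&(p[:,0]<512)&(p[:,1]>66)&(p[:,1]<90)&(p[:,2]>196)&(p[:,2]<204)]
    print('crank',len(cr),cv2.fitLine(cr[:,:2].astype(np.float32),cv2.DIST_HUBER,0,.01,.01).ravel(), cr.min(0),cr.max(0))
    tr=p[(abs(p[:,2]-51)<1.5)&(abs(p[:,0]-608)<75)&(p[:,1]>55)&(p[:,1]<330)]
    for sel in [tr[(tr[:,0]>650)],tr[(tr[:,0]<570)]]:
        if len(sel)>10: print('tray',len(sel),cv2.fitLine(sel[:,:2].astype(np.float32),cv2.DIST_HUBER,0,.01,.01).ravel())
go([609,172,330],np.deg2rad(162.5))
go([215,613,330],np.deg2rad(162.5))
E
```

```text
crank 248 [ 9.9991333e-01 -1.3164475e-02  4.7553302e+02  7.9178795e+01] [440.02981788  72.12778506 196.02899794] [511.66236651  88.27519751 202.71445027]
tray 34 [7.820721e-03 9.999694e-01 6.661471e+02 1.364969e+02]
tray 85 [2.0190254e-02 9.9979615e-01 5.4894360e+02 1.9790997e+02]
crank 100 [ 9.9992114e-01 -1.2556016e-02  4.7748929e+02  8.0703926e+01] [440.54126289  72.67771576 196.04916922] [511.38585486  88.92017105 203.6404939 ]
tray 101 [1.1376927e-02 9.9993527e-01 6.7041034e+02 1.9978598e+02]
tray 56 [1.4953132e-02 9.9988818e-01 5.5159979e+02 1.8836171e+02]
xyz [-517.6 -285.9 -116.5] ang [-0.    -0.    -0.032]
xyz [   0.3   -0.4 -116.5] ang [-0.    -0.    -0.032]
```

```bash
python3 -m creep '[{"jaw":1,"xyz":[0,0,-60],"angular":[0,0,0]},{"jaw":1,"xyz":[0,0,-117],"angular":[0,0,-0.03]},{"jaw":0.2,"xyz":[-518,-286,-117],"angular":[0,0,-0.03]},{"jaw":0.2,"xyz":[-518,-286,-117],"angular":[0,0,-0.03]},{"jaw":0,"xyz":[-518,-286,-117],"angular":[0,0,-0.03]},{"jaw":0,"xyz":[-518,-286,-117],"angular":[0,0,-0.03]},{"jaw":0,"xyz":[-518,-286,-117],"angular":[0,0,-0.03]},{"jaw":0,"xyz":[-518,-286,-117],"angular":[0,0,-0.03]},{"jaw":0,"xyz":[-518,-286,-117],"angular":[0,0,-0.03]},{"jaw":0,"xyz":[-518,-286,-117],"angular":[0,0,-0.03]},{"jaw":0,"xyz":[-518,-286,-117],"angular":[0,0,-0.03]},{"jaw":0,"xyz":[-518,-286,-117],"angular":[0,0,-0.03]}]'
python3 - <<'E'
from h import *
np.set_printoptions(precision=1,suppress=True)
im,d=viewer.get_image('wrist');cv2.imwrite('pics/w1.png',im[...,::-1]);st()
p=pts('wrist',np.ones(d.shape,bool),d);near=np.hypot(p[:,0]-608,p[:,1]-170)<75
disc=p[near&(abs(p[:,2]-214)<3)];bar=p[near&(p[:,2]>236)&(p[:,2]<250)]
print(cv2.minEnclosingCircle(disc[:,:2].astype(np.float32)),len(disc),len(bar))
print(cv2.minAreaRect(bar[:,:2].astype(np.float32)) if len(bar) else '')
go([609,172,237],np.deg2rad(162.5))
E
```

```text
clock: 2.7
eef_pos: [611.6, 167.0, 330.4]
tool_rot: [-3.14, 0.002, 2.828]
force: [-1.4, 1.6, -0.6]
width: 42.7
gripper_force: 0.0
2.75 [613.5 163.9 330.2] [-3.1  0.   2.8] F [ 1.2 -3.6  1. ] w 42.5 0.0 q [-0.4  0.5  0.1  1.4 -0.1  1.2  1. ]
((611.7341918945312, 168.9207000732422), 61.738712310791016) 10240 1027
((628.8583984375, 163.3182373046875), (11.573747634887695, 61.140628814697266), 72.40485382080078)
xyz [ 7.2  6.6 93.1] ang [-0.  0. -0.]
```

View pics/w1.png

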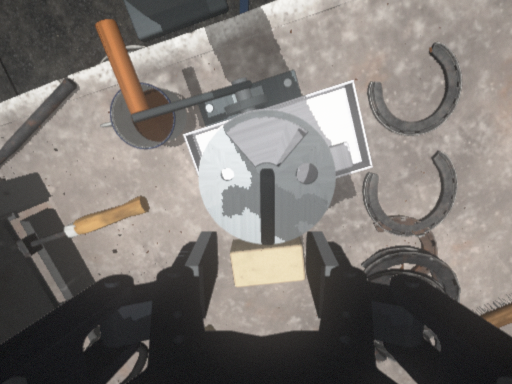

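The wrist picture shows the bar (268,205) between the open fingers' line, the fan hole at (265,140), and the pour lip pointing right at (345,155). The arm was still settling, so I measure again.

```bash
cat >> h.py <<'E'
def dial(cam='wrist'):
    im,d=viewer.get_image(cam);st()
    p=pts(cam,np.ones(d.shape,bool),d);near=np.hypot(p[:,0]-609,p[:,1]-172)<72
    disc=p[near&(abs(p[:,2]-214)<3)];bar=p[near&(p[:,2]>236)&(p[:,2]<250)]
    print(cam,cv2.minEnclosingCircle(disc[:,:2].astype(np.float32)),len(disc),len(bar))
    if len(bar)>20: print('bar',cv2.minAreaRect(bar[:,:2].astype(np.float32)),'fit',np.rad2deg(np.arctan2(*cv2.fitLine(bar[:,:2].astype(np.float32),cv2.DIST_HUBER,0,.01,.01).ravel()[1::-1])))
    cr=p[(p[:,0]>440)&(p[:,0]<512)&(p[:,1]>60)&(p[:,1]<95)&(p[:,2]>190)&(p[:,2]<206)]
    if len(cr): print('crank',len(cr),cv2.fitLine(cr[:,:2].astype(np.float32),cv2.DIST_HUBER,0,.01,.01).ravel(), cr.min(0),cr.max(0))
    return im
E
python3 - <<'E'
from h import *
np.set_printoptions(precision=3,suppress=True)
viewer.get_image('wrist');viewer.get_image('wrist')
dial();go([609,172,237],np.deg2rad(162.5))
E
```

```text
2.9 [609.2 171.8 330.3] [ 3.141 -0.001  2.833] F [ 0.3  1.2 -0.4] w 42.9 0.0 q [-0.4   0.51  0.14  1.4  -0.08  1.23  1.01]
wrist ((607.7763061523438, 174.7242889404297), 62.05415725708008) 10304 992
bar ((625.7659912109375, 168.9503631591797), (11.055418968200684, 61.33717727661133), 72.63130950927734) fit -18.328712
crank 1865 [  1.     -0.011 474.737  85.556] [440.022  74.815 190.05 ] [511.954  92.83  202.887]
xyz [ 0.1  0.1 93.3] ang [ 0.    -0.001 -0.003]
```

```bash
python3 -m creep '[{"jaw":0,"xyz":[0,0,40],"angular":[0,0,0]},{"jaw":0,"xyz":[0,0,40],"angular":[0,0,0]},{"jaw":0,"xyz":[0,0,40],"angular":[0,0,0]},{"jaw":0,"xyz":[0,0,40],"angular":[0,0,0]}]'
python3 - <<'E'
from h import *
np.set_printoptions(precision=3,suppress=True)
dial();go([609,173,237],np.deg2rad(162))
E
```

```text
clock: 3.4
eef_pos: [610.0, 172.5, 292.2]
tool_rot: [3.14, 0.002, 2.835]
force: [-0.3, 0.5, -0.2]
width: 43.0
gripper_force: 0.0
3.45 [609.9 172.3 292. ] [3.14  0.002 2.834] F [-0.4  1.1  0.6] w 42.4 0.0 q [-0.4   0.54  0.14  1.47 -0.08  1.14  1.01]
wrist ((609.3859252929688, 172.03501892089844), 61.61897277832031) 12777 1367
bar ((626.7053833007812, 166.4686279296875), (11.670344352722168, 61.08906555175781), 72.74971008300781) fit -17.542358
crank 2564 [  1.     -0.011 474.674  83.823] [440.107  72.123 190.012] [511.946  90.694 202.271]
xyz [ 1.2  0.3 55. ] ang [0.002 0.002 0.007]
```

```bash
python3 -m creep '[{"jaw":0,"xyz":[1,0,30],"angular":[0,0,0]},{"jaw":0,"xyz":[1,0,55],"angular":[0,0,0]},{"jaw":0,"xyz":[1,0,55],"angular":[0,0,0]},{"jaw":-1,"xyz":[1,0,55],"angular":[0,0,0]},{"jaw":-1,"xyz":[1,0,55],"angular":[0,0,0]},{"jaw":-1,"xyz":[1,0,55],"angular":[0,0,0]},{"jaw":-1,"xyz":[1,0,55],"angular":[0,0,0]},{"jaw":-1,"xyz":[1,0,55],"angular":[0,0,0]}]'
python3 - <<'E'
from h import *
st()
E
```

```text
clock: 4.45
eef_pos: [608.4, 172.1, 235.6]
tool_rot: [3.141, 0.0, 2.834]
force: [-0.7, -0.2, -0.6]
width: 0.3
gripper_force: 0.0
4.45 [608.4 172.1 235.6] [3.141 0.    2.834] F [-0.7 -0.2 -0.6] w 0.3 0.0 q [-0.4   0.58  0.13  1.55 -0.09  1.02  1.02]
```

```bash
python3 - <<'E'
from h import *
a=dial();b,_=viewer.get_image('side');c,_=viewer.get_image('scene')
cv2.imwrite('pics/d.png',np.hstack([a,cv2.resize(b[120:280,130:310],(432,384))])[...,::-1][:, :800] if 0 else cv2.resize(np.hstack([cv2.resize(a,(400,300)),cv2.resize(b[130:260,140:313],(400,300),interpolation=3)]),(800,300))[...,::-1])
E
```

```text
4.5 [608.4 172.1 235.5] [3.142 0.    2.834] F [ 0.7 -0.3  1. ] w 0.0 0.0 q [-0.4   0.58  0.13  1.55 -0.09  1.02  1.02]
wrist ((608.9747314453125, 172.2081756591797), 61.96393966674805) 16696 383
bar ((626.8614501953125, 167.55001831054688), (11.54019546508789, 60.9239616394043), 73.71450805664062) fit -18.467607
crank 3825 [ 9.9999613e-01 -2.7880550e-03  4.7969858e+02  8.4452347e+01] [445.38818772  72.33447677 190.014051  ] [511.98607793  90.80162571 202.95095795]
```

View pics/d.png

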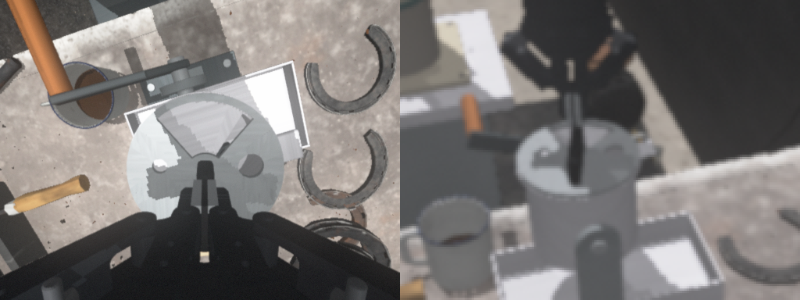

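```bash
python3 - <<'E'
from h import *
a,d=viewer.get_image('wrist');b,e=viewer.get_image('side')
cv2.imwrite('pics/e.png',np.hstack([cv2.resize(a[180:340,180:340],(400,400)),cv2.resize(b[130:220,170:260],(400,400),interpolation=3)])[...,::-1])
m=viewer.camera_model('wrist');print(m['T'].round(2))
for v,u in [(215,264),(235,264),(250,240),(250,264),(250,288),(270,264),(270,240),(300,264)]:
    p=np.array([(u-m['cx'])/m['fx']*d[v,u],(v-m['cy'])/m['fy']*d[v,u],d[v,u],1]);print(v,u,(m['T']@p)[:3].round(1))
E
```

```text
[[ 3.0000e-01  9.2000e-01  2.5000e-01  5.4574e+02]
 [ 9.5000e-01 -2.9000e-01 -8.0000e-02  1.9182e+02]
 [-0.0000e+00  2.6000e-01 -9.7000e-01  3.9652e+02]
 [ 0.0000e+00  0.0000e+00  0.0000e+00  1.0000e+00]]
215 264 [598.4 176.5 235.9]
235 264 [597.7 176.5 265.3]
250 240 [598.5 165.4 272.2]
250 264 [598.2 176.2 279.8]
250 288 [604.8 185.  271.8]
270 264 [601.  175.3 290.7]
270 240 [593.2 169.2 300.8]
300 264 [612.4 171.6 291.6]
```

View pics/e.png

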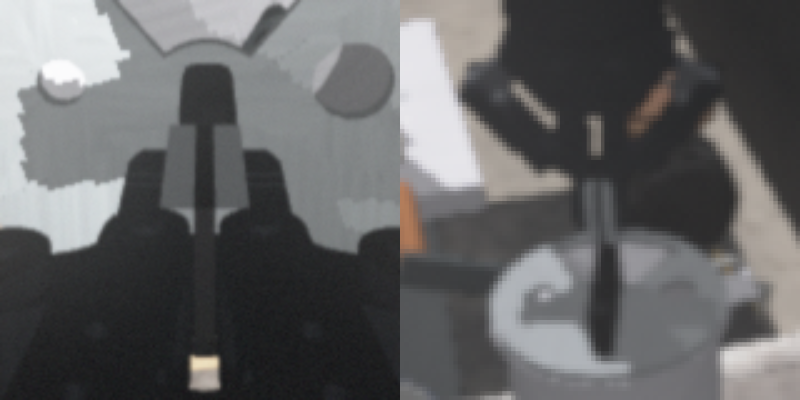

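```bash
python3 - <<'E'
from h import *
np.set_printoptions(precision=1,suppress=True)
for c in ['wrist','side','scene']:
    im,d=viewer.get_image(c);p=pts(c,np.ones(d.shape,bool),d)
    q=p[(abs(p[:,0]-609)<25)&(abs(p[:,1]-172)<25)&(p[:,2]>225)&(p[:,2]<300)]
    print(c,len(q))
    for z in range(225,300,5):
        k=q[(q[:,2]>=z)&(q[:,2]<z+5)]
        if len(k): print(z,len(k),k.min(0),k.max(0))
st()
E
```

```text
wrist 3523
225 52 [596.9 169.3 225.2] [602.2 180.7 229.9]
230 65 [596.7 169.6 230. ] [602.2 180.6 235. ]
235 65 [596.8 169.6 235.2] [602.8 180.7 239.9]
240 248 [596.8 168.9 240.1] [605.4 180.7 245. ]
245 17 [599.3 171.2 245. ] [602.3 177.5 245.9]
255 38 [595.4 169.5 258. ] [599.5 181.4 260. ]
260 206 [595.2 161.4 260. ] [605.5 186.9 265. ]
265 269 [595.3 161.3 265. ] [605.9 187.1 270. ]
270 305 [595.3 161.3 270. ] [605.6 187.  275. ]
275 341 [595.  160.9 275. ] [605.8 187.1 280. ]
280 319 [595.1 161.2 280. ] [605.9 187.1 284.9]
285 203 [595.1 167.7 285. ] [618.4 186.8 290. ]
290 637 [592.9 157.8 290. ] [618.8 190.3 295. ]
295 758 [587.6 147.4 295. ] [621.1 194.4 300. ]
side 262
225 4 [622.9 172.7 226.1] [629.6 174.5 229.4]
230 2 [621.5 174.8 232. ] [622.7 175.2 233.9]
235 4 [613.9 175.6 235.5] [619.9 177.3 239.3]
240 38 [602.7 159.4 241.3] [633.2 180.2 245. ]
245 11 [612.3 161.8 245.1] [633.6 175.4 245.8]
255 6 [610.6 163.4 257.5] [620.  174.9 259.7]
260 22 [610.4 159.  260.2] [623.  182.3 264.8]
265 24 [610.4 157.3 265.3] [621.  182.6 269.9]
270 25 [609.2 157.8 270.2] [621.4 183.3 2
[... 317 characters left out ...]
 230.2] [632.2 177.3 235. ]
235 35 [595.1 158.4 235. ] [631.9 179.4 239.8]
240 62 [595.7 157.4 240.7] [634.  179.7 245. ]
245 5 [602.6 164.8 245.2] [632.6 174.9 246.5]
255 9 [594.8 161.1 256. ] [606.6 178.3 259.8]
260 15 [593.9 158.8 260.7] [609.9 180.5 264.5]
265 26 [594.9 156.5 265.4] [609.2 185.3 269.6]
270 23 [595.3 156.9 270. ] [609.3 186.3 275. ]
275 24 [594.6 158.1 275.3] [609.4 187.2 279.1]
280 16 [594.2 159.2 280.2] [604.5 186.3 284.6]
285 17 [595.2 160.2 285. ] [599.6 181.1 289.8]
290 13 [592.7 160.6 290. ] [601.7 180.1 295. ]
295 20 [588.7 150.9 295.1] [606.9 193.5 300. ]
4.85 [608.4 172.1 235.5] [-3.1 -0.   2.8] F [-0.7 -0.4 -1.1] w -0.2 0.0 q [-0.4  0.6  0.1  1.6 -0.1  1.   1. ]
```

All three cameras agree that the closed fingertips end at z≈257, so they sit above the bar. The reported TCP is about 41 mm ahead of the true grasp point, and I'll allow for that from here on: open, go 38 mm lower, and grip again.

```bash
python3 -m creep '[{"jaw":0,"xyz":[0,0,0],"angular":[0,0,0]},{"jaw":0,"xyz":[0,0,0],"angular":[0,0,0]},{"jaw":0,"xyz":[0,0,0],"angular":[0,0,0]},{"jaw":0,"xyz":[0,0,12],"angular":[0,0,0]},{"jaw":0,"xyz":[0,0,25],"angular":[0,0,0]},{"jaw":0,"xyz":[0,0,38],"angular":[0,0,0]},{"jaw":0,"xyz":[0,0,38],"angular":[0,0,0]},{"jaw":-1,"xyz":[0,0,38],"angular":[0,0,0]},{"jaw":-1,"xyz":[0,0,38],"angular":[0,0,0]},{"jaw":-1,"xyz":[0,0,38],"angular":[0,0,0]},{"jaw":-1,"xyz":[0,0,38],"angular":[0,0,0]},{"jaw":-1,"xyz":[0,0,38],"angular":[0,0,0]}]'
python3 - <<'E'
from h import *
st()
E
```

```text
clock: 6.35
eef_pos: [608.8, 172.7, 198.0]
tool_rot: [3.14, 0.001, 2.834]
force: [0.7, 1.8, 1.6]
width: 10.7
gripper_force: 59.5
6.35 [608.8 172.7 198. ] [3.140e+00 1.000e-03 2.834e+00] F [0.7 1.8 1.6] w 10.7 59.5 q [-0.4   0.62  0.13  1.59 -0.09  0.94  1.02]
```

```bash
python3 -m creep '[{"jaw":-1,"xyz":[0,0,0],"angular":[0,0,0.13]},{"jaw":-1,"xyz":[0,0,0],"angular":[0,0,0.26]},{"jaw":-1,"xyz":[0,0,0],"angular":[0,0,0.39]},{"jaw":-1,"xyz":[0,0,0],"angular":[0,0,0.52]},{"jaw":-1,"xyz":[0,0,0],"angular":[0,0,0.65]},{"jaw":-1,"xyz":[0,0,0],"angular":[0,0,0.78]},{"jaw":-1,"xyz":[0,0,0],"angular":[0,0,0.91]},{"jaw":-1,"xyz":[0,0,0],"angular":[0,0,1.04]},{"jaw":-1,"xyz":[0,0,0],"angular":[0,0,1.16]},{"jaw":-1,"xyz":[0,0,0],"angular":[0,0,1.275]},{"jaw":-1,"xyz":[0,0,0],"angular":[0,0,1.275]},{"jaw":-1,"xyz":[0,0,0],"angular":[0,0,1.275]}]'
python3 - <<'E'
from h import *
st()
E
```

```text
clock: 7.85
eef_pos: [609.9, 173.5, 198.0]
tool_rot: [3.138, -0.002, 1.559]
force: [3.6, 3.0, 0.7]
width: 11.2
gripper_force: 59.4
7.85 [609.9 173.5 198. ] [ 3.138e+00 -2.000e-03  1.559e+00] F [3.6 3.  0.7] w 11.2 59.4 q [-0.6   0.66  0.48  1.59 -0.36  0.97 -0.02]
```

```bash
python3 -m creep '[{"jaw":0,"xyz":[0,0,0],"angular":[0,0,0]},{"jaw":0,"xyz":[0,0,0],"angular":[0,0,0]},{"jaw":0,"xyz":[0,0,0],"angular":[0,0,0]},{"jaw":0,"xyz":[0,0,-40],"angular":[0,0,0]},{"jaw":0,"xyz":[0,0,-90],"angular":[0,0,0]},{"jaw":0,"xyz":[0,0,-90],"angular":[0,0,0]},{"jaw":0,"xyz":[0,0,-90],"angular":[0,0,0]},{"jaw":0,"xyz":[0,0,-90],"angular":[0,0,0]}]'
python3 - <<'E'
from h import *
np.set_printoptions(precision=3,suppress=True)
a=dial();dial('scene')
s=np.array([609,172,0])
cv2.imwrite('pics/f.png',a[...,::-1])
E
```

```text
clock: 8.85
eef_pos: [607.4, 172.0, 286.0]
tool_rot: [-3.139, 0.001, 1.559]
force: [0.4, -0.7, 0.5]
width: 43.0
gripper_force: 0.0
8.9 [607.5 172.  286. ] [-3.139  0.001  1.559] F [ 1.2  0.5 -0. ] w 42.6 0.0 q [-0.62  0.58  0.52  1.48 -0.3   1.16 -0.06]
wrist ((609.6714477539062, 172.40940856933594), 62.108394622802734) 13226 1454
bar ((609.6715698242188, 153.90591430664062), (61.755767822265625, 11.744396209716797), 89.18775177001953) fit 89.20407
crank 252 [  1.      0.014 462.953  88.829] [440.341  80.411 190.056] [509.045  90.685 201.683]
8.95 [607.7 172.  286.2] [-3.139  0.001  1.559] F [-0.2  0.3 -0.3] w 42.8 0.0 q [-0.62  0.58  0.52  1.48 -0.3   1.16 -0.06]
scene ((608.556396484375, 170.65045166015625), 63.391632080078125) 1247 176
bar ((607.4978637695312, 152.4820556640625), (61.7467155456543, 13.995770454406738), 89.11666870117188) fit -89.80912
crank 307 [  1.     -0.017 475.143  77.645] [440.092  70.589 190.349] [511.847  88.949 202.629]
```

View pics/f.png

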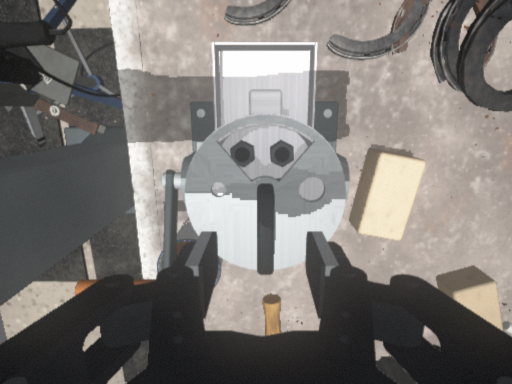

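The wrist picture shows the bar at (265,230) lying along stand y, and the fan hole open over the lid's opening and in line with the lip (265,100). Two nuts are visible at (242,153) and (283,153). Dial ≈ 0, so the crank is next.

```bash
python3 - <<'E'
from h import *
go([474,80,250],3.129)
E
```

```text
xyz [ -93.6 -132.5   36.6] ang [-2.00e-03 -1.00e-03 -1.57e+00]
```

```bash
python3 -m creep '[{"jaw":0.3,"xyz":[-20,-40,0],"angular":[0,0,-0.18]},{"jaw":0.3,"xyz":[-50,-90,0],"angular":[0,0,-0.36]},{"jaw":0.3,"xyz":[-94,-132,0],"angular":[0,0,-0.54]},{"jaw":0.3,"xyz":[-94,-132,36],"angular":[0,0,-0.72]},{"jaw":0.3,"xyz":[-94,-132,36],"angular":[0,0,-0.9]},{"jaw":0.3,"xyz":[-94,-132,36],"angular":[0,0,-1.08]},{"jaw":0.3,"xyz":[-94,-132,36],"angular":[0,0,-1.26]},{"jaw":0.3,"xyz":[-94,-132,36],"angular":[0,0,-1.44]},{"jaw":0.3,"xyz":[-94,-132,36],"angular":[0,0,-1.57]},{"jaw":0.3,"xyz":[-94,-132,36],"angular":[0,0,-1.57]},{"jaw":0.3,"xyz":[-94,-132,36],"angular":[0,0,-1.57]},{"jaw":0.3,"xyz":[-94,-132,36],"angular":[0,0,-1.57]}]'
python3 - <<'E'
from h import *
np.set_printoptions(precision=2,suppress=True)
viewer.get_image('wrist');im,d=viewer.get_image('wrist');st();p=pts('wrist',np.ones(d.shape,bool),d)
for x in range(435,520,10):
    k=p[(abs(p[:,0]-x)<5)&(p[:,1]>55)&(p[:,1]<105)&(p[:,2]>188)&(p[:,2]<206)]
    if len(k): print(x,len(k),(k[:,1].min()+k[:,1].max())/2,k[k[:,2]>k[:,2].max()-1.5].mean(0))
E
```

```text
clock: 10.45
eef_pos: [475.2, 79.7, 251.4]
tool_rot: [-3.141, -0.0, 3.128]
force: [0.2, -0.6, 0.4]
width: 55.4
gripper_force: 0.0
10.55 [475.2  79.8 251.4] [-3.14 -0.    3.13] F [0.5 0.6 0.6] w 55.6 0.0 q [-0.34  0.34  0.16  1.93 -0.07  0.88  1.41]
435 72 81.22023647901659 [439.64  80.83 200.6 ]
445 366 81.09715758958956 [444.71  81.02 201.58]
455 351 80.97102628151666 [454.7   80.98 200.94]
465 346 80.8603394879634 [465.09  81.29 201.03]
475 338 80.72864266106723 [475.49  80.52 200.78]
485 324 80.61726553890502 [484.64  80.51 201.08]
495 322 80.57205032280325 [495.16  80.56 200.9 ]
505 295 80.82615024144175 [504.73  80.54 200.98]
515 525 87.20909607664785 [518.8   78.04 204.63]
```

```bash
python3 -m creep '[{"jaw":0.3,"xyz":[0,-1,30],"angular":[0,0,0]},{"jaw":0.3,"xyz":[0,-1,60],"angular":[0,0,0]},{"jaw":0.3,"xyz":[0,-1,85],"angular":[0,0,0]},{"jaw":0.3,"xyz":[0,-1,100],"angular":[0,0,0]},{"jaw":0.3,"xyz":[0,-1,100],"angular":[0,0,0]},{"jaw":0.3,"xyz":[0,-1,100],"angular":[0,0,0]},{"jaw":-1,"xyz":[0,-1,100],"angular":[0,0,0]},{"jaw":-1,"xyz":[0,-1,100],"angular":[0,0,0]},{"jaw":-1,"xyz":[0,-1,100],"angular":[0,0,0]},{"jaw":-1,"xyz":[0,-1,100],"angular":[0,0,0]},{"jaw":-1,"xyz":[0,-1,100],"angular":[0,0,0]}]'
python3 - <<'E'
from h import *
st()
s=ctrl.read_state();R0=R.from_euler('xyz',s['tool_rot'])
def P(q): return R.from_euler('z',-.013).apply([-135,100*np.sin(q-1.2),100*np.cos(q-1.2)])
for q in np.arange(0,2.41,.1): print(round(q,2),np.round(R0.inv().apply(P(q)-P(0)),0))
E
```

```text
clock: 11.92
eef_pos: [475.7, 80.9, 152.4]
tool_rot: [3.139, 0.001, 3.13]
force: [-1.6, 5.2, 4.4]
width: 16.3
gripper_force: 58.5
11.93 [475.7  80.9 152.4] [3.139e+00 1.000e-03 3.130e+00] F [-1.6  5.2  4.4] w 16.3 58.5 q [-0.31  0.49  0.13  2.04 -0.11  0.62  1.44]
0.0 [0. 0. 0.]
0.1 [-0.  4. -9.]
0.2 [ -0.   9. -18.]
0.3 [ -0.  15. -26.]
0.4 [ -0.  22. -33.]
0.5 [ -0.  29. -40.]
0.6 [ -0.  37. -46.]
0.7 [ -0.  45. -51.]
0.8 [ -0.  54. -56.]
0.9 [ -0.  64. -59.]
1.0 [ -0.  74. -62.]
1.1 [ -0.  83. -63.]
1.2 [ -0.  93. -64.]
1.3 [ -0. 103. -63.]
1.4 [ -0. 113. -61.]
1.5 [ -0. 123. -59.]
1.6 [ -0. 132. -56.]
1.7 [ -0. 141. -51.]
1.8 [ -0. 150. -46.]
1.9 [ -0. 158. -40.]
2.0 [ -0. 165. -33.]
2.1 [ -0. 172. -25.]
2.2 [ -0. 177. -17.]
2.3 [ -0. 182.  -9.]
2.4 [ -0. 186.   1.]
```

```bash
python3 -m creep '[{"jaw":-1,"xyz":[0,4,-9],"angular":[0,0,0]},{"jaw":-1,"xyz":[0,9,-18],"angular":[0,0,0]},{"jaw":-1,"xyz":[0,15,-26],"angular":[0,0,0]},{"jaw":-1,"xyz":[0,22,-33],"angular":[0,0,0]},{"jaw":-1,"xyz":[0,29,-40],"angular":[0,0,0]},{"jaw":-1,"xyz":[0,37,-46],"angular":[0,0,0]},{"jaw":-1,"xyz":[0,45,-51],"angular":[0,0,0]},{"jaw":-1,"xyz":[0,54,-56],"angular":[0,0,0]},{"jaw":-1,"xyz":[0,64,-59],"angular":[0,0,0]},{"jaw":-1,"xyz":[0,74,-62],"angular":[0,0,0]},{"jaw":-1,"xyz":[0,83,-63],"angular":[0,0,0]},{"jaw":-1,"xyz":[0,93,-64],"angular":[0,0,0]}]'
python3 - <<'E'
from h import *
st()
im,d=viewer.get_image('side')
cv2.imwrite('pics/g.png',cv2.resize(im[90:300,110:390],(800,600),interpolation=3)[...,::-1])
E
```

```text
clock: 13.42
eef_pos: [476.8, 166.6, 217.9]
tool_rot: [-3.136, 0.001, 3.125]
force: [0.5, -9.2, 7.9]
width: 15.9
gripper_force: 65.6
13.43 [476.8 166.6 217.9] [-3.136e+00  1.000e-03  3.125e+00] F [ 0.5 -9.2  7.9] w 15.9 65.6 q [-0.5   0.42  0.15  1.91 -0.08  0.82  1.24]
```

View pics/g.png

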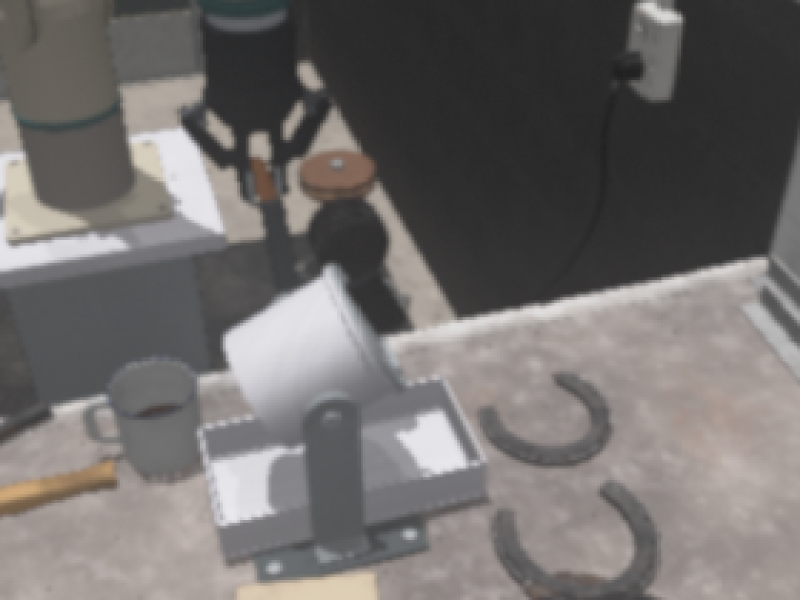

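The side picture shows the crank held at (265,180) and the canister tilted about 1.2 rad, with no nuts out yet. Continuing over to 2.4.

```bash
python3 -m creep '[{"jaw":-1,"xyz":[0,10,1],"angular":[0,0,0]},{"jaw":-1,"xyz":[0,20,3],"angular":[0,0,0]},{"jaw":-1,"xyz":[0,30,5],"angular":[0,0,0]},{"jaw":-1,"xyz":[0,39,8],"angular":[0,0,0]},{"jaw":-1,"xyz":[0,48,13],"angular":[0,0,0]},{"jaw":-1,"xyz":[0,57,18],"angular":[0,0,0]},{"jaw":-1,"xyz":[0,65,24],"angular":[0,0,0]},{"jaw":-1,"xyz":[0,72,31],"angular":[0,0,0]},{"jaw":-1,"xyz":[0,79,39],"angular":[0,0,0]},{"jaw":-1,"xyz":[0,84,47],"angular":[0,0,0]},{"jaw":-1,"xyz":[0,89,55],"angular":[0,0,0]},{"jaw":-1,"xyz":[0,93,64],"angular":[0,0,0]}]'
python3 -m creep '[{"jaw":-1,"xyz":[0,0,0],"angular":[0,0,0]},{"jaw":-1,"xyz":[0,0,0],"angular":[0,0,0]},{"jaw":-1,"xyz":[0,0,0],"angular":[0,0,0]},{"jaw":-1,"xyz":[0,0,0],"angular":[0,0,0]}]' >/dev/null
python3 - <<'E'
from h import *
st()
im,d=viewer.get_image('side')
for r in silhouettes('side','nut_1'): print('side',r['score'],r['xy'],r['pixels'].sum(),np.median(pts('side',r['pixels'],d),0).round(0))
im2,d=viewer.get_image('scene')
for r in silhouettes('scene','nut_1'): print('scene',r['score'],r['xy'],r['pixels'].sum(),np.median(pts('scene',r['pixels'],d),0).round(0))
cv2.imwrite('pics/i.png',np.hstack([cv2.resize(im[130:310,130:310],(400,400),interpolation=3),cv2.resize(im2[130:330,190:390],(400,400),interpolation=3)])[...,::-1])
E
```

```text
clock: 14.98
eef_pos: [478.2, 263.7, 153.3]
tool_rot: [-3.141, 0.001, 3.128]
force: [-0.4, -1.7, 10.3]
width: 16.0
gripper_force: 80.9
15.47 [478.2 264.3 152.5] [3.141e+00 1.000e-03 3.128e+00] F [ 1.1 -2.6  5.8] w 16.1 79.8 q [-0.64  0.56  0.13  1.88 -0.1   0.71  1.1 ]
side 0.42 [262.5, 240.4] 48 [589. 294.  23.]
scene 0.61 [259.4, 232.5] 52 [581. 292.  23.]
scene 0.43 [272.5, 240.8] 86 [581. 258.  22.]
scene 0.29 [304.6, 241.5] 7373 [577. 156.  78.]
```

View pics/i.png

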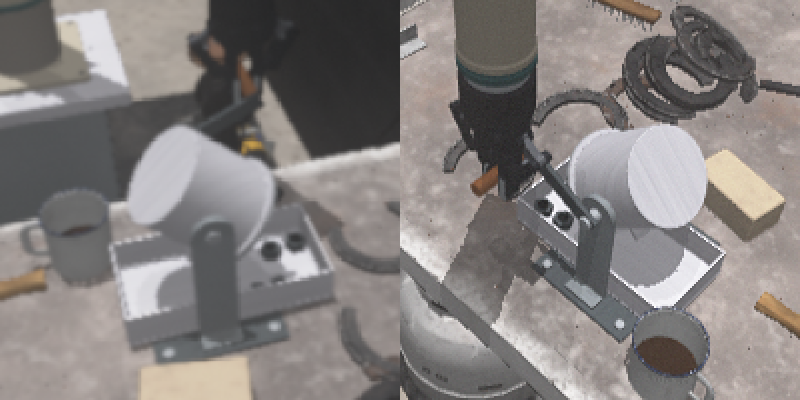

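The pictures show two nuts in the tray at side (270,250) and (295,240), and perhaps two more peeking over its near wall at (255,283) and (283,280). I'll check those by depth.

```bash
python3 - <<'E'
from h import *
for c in ['side','scene']:
    im,d=viewer.get_image(c);m=viewer.camera_model(c)
    dark=(im.max(2)<75)&(d>0);p=np.zeros(d.shape+(3,));p[d>0]=pts(c,np.ones(d.shape,bool),d)
    dark&=(abs(p[...,0]-610)<58)&(p[...,1]>60)&(p[...,1]<300)&(p[...,2]>8)&(p[...,2]<48)
    n,l,s,cen=cv2.connectedComponentsWithStats(dark.astype(np.uint8))
    for i in range(1,n):
        if s[i,4]>3: print(c,cen[i].round(),s[i,4],p[l==i].min(0).round(),p[l==i].max(0).round())
E
```

```text
side [262. 237.] 13 [576. 289.  22.] [589. 300.  26.]
side [251. 243.] 29 [581. 251.  17.] [600. 266.  26.]
side [262. 241.] 4 [592. 286.  19.] [594. 295.  22.]
scene [261. 234.] 34 [571. 281.  16.] [591. 300.  25.]
scene [272. 240.] 47 [575. 249.  15.] [595. 269.  26.]
scene [268. 241.] 4 [571. 260.  18.] [574. 266.  24.]
```

```bash
python3 - <<'E'
from h import *
c='side';im,d=viewer.get_image(c)
p=np.zeros(d.shape+(3,));p[d>0]=pts(c,np.ones(d.shape,bool),d)
for v in range(252,262):
    print(v,' '.join(f"{int(im[v,u].mean()):3d}/{p[v,u,0]:.0f},{p[v,u,1]:.0f},{p[v,u,2]:.0f}" for u in range(240,262,2)))
E
```

```text
252 130/603,223,9 130/607,228,12 129/605,234,8 129/608,239,9 131/611,243,10 140/612,249,10 143/613,254,9 140/615,259,10 143/616,264,9 156/620,269,11 166/622,274,11
253 129/605,223,8 129/608,227,9 129/608,233,8 129/611,238,9 131/613,243,9 133/615,248,9 136/617,253,9 126/621,257,12 126/620,263,9 142/623,268,11 150/623,273,9
254 129/612,221,11 130/611,227,9 130/614,231,10 131/617,236,11 131/617,242,9 130/620,246,11 123/620,252,10 106/621,257,9  98/636,258,24 129/626,267,11 155/627,272,9
255 130/614,220,10 130/616,225,10 129/618,230,10 128/620,235,11 130/619,241,8 129/622,246,9 105/624,251,10  85/639,252,24  91/639,257,22 137/640,262,22 168/631,271,10
256 131/619,219,12 129/618,224,9 119/623,229,12 117/622,234,10 124/626,239,12 129/624,245,8  99/640,246,24 101/642,250,25 129/643,256,24 149/670,252,52 167/671,257,52
257 132/620,218,9 124/624,223,11  99/624,228,10  98/647,227,33 113/649,232,34 132/630,243,11 114/644,244,25 121/670,242,52 150/671,246,52 126/672,251,51 131/672,257,49
258 130/624,217,10 118/624,223,8  88/649,221,34  97/649,227,32 111/651,231,33 131/671,231,53 123/673,235,53 116/671,241,50 126/673,246,50 113/672,252,47 113/671,257,44
259 128/628,216,10 121/628,221,9 102/651,221,33 113/669,221,51 117/671,226,52 117/672,231,50 117/672,236,49 113/674,240,49 113/670,247,44 112/672,252,43 112/672,257,42
260 124/631,215,10 122/670,210,52 115/671,215,51 113/671,220,50 114/671,226,48 112/671,231,46 112/671,236,45 113/672,241,43 112/673,246,43 112/672,251,40 112/672,257,39
261 119/672,205,52 115/671,210,50 114/671,215,48 112/671,220,46 112/671,225,45 112/670,231,41 113/671,236,41 112/672,241,40 113/670,247,36 112/671,252,35 112/671,257,33
```

Both are real: a nut at (640,253) and one at (650,227), so all four are in the tray. Now swinging back.

```bash
python3 -m creep '[{"jaw":-1,"xyz":[0,-4,-9],"angular":[0,0,0]},{"jaw":-1,"xyz":[0,-9,-17],"angular":[0,0,0]},{"jaw":-1,"xyz":[0,-14,-25],"angular":[0,0,0]},{"jaw":-1,"xyz":[0,-21,-33],"angular":[0,0,0]},{"jaw":-1,"xyz":[0,-28,-40],"angular":[0,0,0]},{"jaw":-1,"xyz":[0,-36,-46],"angular":[0,0,0]},{"jaw":-1,"xyz":[0,-45,-51],"angular":[0,0,0]},{"jaw":-1,"xyz":[0,-54,-56],"angular":[0,0,0]},{"jaw":-1,"xyz":[0,-63,-59],"angular":[0,0,0]},{"jaw":-1,"xyz":[0,-73,-62],"angular":[0,0,0]},{"jaw":-1,"xyz":[0,-83,-63],"angular":[0,0,0]},{"jaw":-1,"xyz":[0,-93,-64],"angular":[0,0,0]}]'
python3 -m creep '[{"jaw":-1,"xyz":[0,-10,1],"angular":[0,0,0]},{"jaw":-1,"xyz":[0,-19,2],"angular":[0,0,0]},{"jaw":-1,"xyz":[0,-29,5],"angular":[0,0,0]},{"jaw":-1,"xyz":[0,-39,8],"angular":[0,0,0]},{"jaw":-1,"xyz":[0,-48,13],"angular":[0,0,0]},{"jaw":-1,"xyz":[0,-56,18],"angular":[0,0,0]},{"jaw":-1,"xyz":[0,-64,24],"angular":[0,0,0]},{"jaw":-1,"xyz":[0,-71,31],"angular":[0,0,0]},{"jaw":-1,"xyz":[0,-78,38],"angular":[0,0,0]},{"jaw":-1,"xyz":[0,-84,46],"angular":[0,0,0]},{"jaw":-1,"xyz":[0,-89,55],"angular":[0,0,0]},{"jaw":-1,"xyz":[0,-93,64],"angular":[0,0,0]}]'
python3 -m creep '[{"jaw":-1,"xyz":[0,-1,2],"angular":[0,0,0]},{"jaw":-1,"xyz":[0,-2,4],"angular":[0,0,0]},{"jaw":-1,"xyz":[0,-2,4],"angular":[0,0,0]},{"jaw":-1,"xyz":[0,-2,4],"angular":[0,0,0]}]'
```

```text
clock: 17.32
eef_pos: [477.1, 178.3, 217.7]
tool_rot: [3.131, 0.004, 3.132]
force: [0.2, 10.4, 6.8]
width: 15.9
gripper_force: 67.2
clock: 18.82
eef_pos: [476.0, 82.3, 152.7]
tool_rot: [3.136, 0.002, 3.13]
force: [0.1, 7.2, 3.1]
width: 16.1
gripper_force: 74.8
clock: 19.32
eef_pos: [476.0, 81.1, 149.5]
tool_rot: [3.136, 0.003, 3.131]
force: [-1.2, 6.5, 11.5]
width: 16.2
gripper_force: 74.5
```

```bash
python3 -m creep '[{"jaw":-1,"xyz":[0,0,2],"angular":[0,0,0]},{"jaw":-1,"xyz":[0,0,4],"angular":[0,0,0]},{"jaw":-1,"xyz":[0,0,4],"angular":[0,0,0]},{"jaw":-1,"xyz":[0,0,4],"angular":[0,0,0]}]'
python3 -m creep '[{"jaw":-1,"xyz":[0,0,-6],"angular":[0,0,0]},{"jaw":-1,"xyz":[0,0,-6],"angular":[0,0,0]}]'
python3 - <<'E'
from h import *
np.set_printoptions(precision=3,suppress=True)
dial('scene');dial('side')
E
```

```text
clock: 19.82
eef_pos: [476.2, 81.1, 148.8]
tool_rot: [3.135, 0.004, 3.13]
force: [-10.1, 6.4, 47.5]
width: 16.2
gripper_force: 79.1
clock: 20.08
eef_pos: [476.1, 81.5, 150.6]
tool_rot: [3.136, 0.003, 3.131]
force: [2.3, 9.5, -1.8]
width: 15.8
gripper_force: 73.7
20.12 [476.1  81.4 150.4] [3.136 0.003 3.131] F [ 2.2  9.4 -2.1] w 16.3 73.7 q [-0.31  0.49  0.12  2.05 -0.11  0.61  1.45]
scene ((586.041259765625, 205.38360595703125), 46.23011779785156) 149 0
crank 201 [  0.947   0.32  460.668  80.775] [440.071  60.995 190.363] [486.217  94.83  205.619]
20.18 [476.1  81.4 150.3] [3.136 0.002 3.131] F [ 2.7  9.5 -1.5] w 16.1 73.7 q [-0.31  0.49  0.12  2.05 -0.11  0.61  1.45]
side ((611.1788330078125, 173.69862365722656), 63.20903396606445) 858 158
bar ((610.8777465820312, 154.1381072998047), (61.740692138671875, 14.345468521118164), 89.97262573242188) fit 89.62006
crank 146 [  0.999  -0.038 478.906  79.79 ] [443.124  60.218 190.043] [511.798  94.758 205.948]
```

The crank pushed firmly against its stop, so the canister is upright. Releasing and rising clear.

```bash
python3 -m creep '[{"jaw":0.3,"xyz":[0,0,0],"angular":[0,0,0]},{"jaw":0.3,"xyz":[0,0,0],"angular":[0,0,0]},{"jaw":0.3,"xyz":[0,0,0],"angular":[0,0,0]},{"jaw":0.3,"xyz":[0,0,0],"angular":[0,0,0]},{"jaw":0.3,"xyz":[0,0,-30],"angular":[0,0,0]},{"jaw":0.3,"xyz":[0,0,-80],"angular":[0,0,0]},{"jaw":0.3,"xyz":[0,0,-135],"angular":[0,0,0]},{"jaw":0.3,"xyz":[0,0,-160],"angular":[0,0,0]},{"jaw":0.3,"xyz":[-30,40,-160],"angular":[0,0,0]},{"jaw":0.3,"xyz":[-30,40,-160],"angular":[0,0,0]},{"jaw":0.3,"xyz":[-30,40,-160],"angular":[0,0,0]},{"jaw":0.3,"xyz":[-30,40,-160],"angular":[0,0,0]}]'
python3 - <<'E'
from h import *
np.set_printoptions(precision=3,suppress=True)
a=dial();b,d=viewer.get_image('side');
for c in ['wrist','side','scene']:
    im,d=viewer.get_image(c);p=pts(c,np.ones(d.shape,bool),d)
    for x in (450,475,500):
        k=p[(abs(p[:,0]-x)<5)&(p[:,1]>60)&(p[:,1]<100)&(p[:,2]>185)&(p[:,2]<210)]
        if len(k)>5: print(c,x,(k[:,1].min()+k[:,1].max())/2,np.percentile(k[:,2],97))
    q=p[(np.hypot(p[:,0]-609,p[:,1]-172)<60)&(abs(p[:,2]-214)<5)]
    if len(q)>50: print(c,'plane tilt',np.linalg.lstsq(np.c_[q[:,:2]-[609,172],np.ones(len(q))],q[:,2],rcond=None)[0])
    for t in ['mug','horseshoe_12','nut_1']:
        for r in silhouettes(c,t)[:5]: 
            k=pts(c,r['pixels'],d)
            if r['score']>.3 and len(k): print(c,t,round(r['score'],2),np.median(k,0).round(0))
cv2.imwrite('pics/j.png',np.hstack([cv2.resize(a,(420,315)),cv2.resize(b[130:300,120:325],(380,315),interpolation=3)])[...,::-1])
E
```

```text
clock: 21.68
eef_pos: [505.1, 115.1, 309.2]
tool_rot: [-3.141, -0.001, 3.127]
force: [-0.7, -0.8, 0.4]
width: 55.8
gripper_force: 0.0
21.73 [505.2 115.2 309.3] [-3.141 -0.001  3.127] F [-0.1  0.  -0.3] w 55.7 0.0 q [-0.39  0.34  0.16  1.75 -0.06  1.06  1.34]
wrist ((608.0296630859375, 172.40061950683594), 61.683170318603516) 3864 1045
bar ((608.2720947265625, 148.14791870117188), (49.599369049072266, 12.650589942932129), 88.93035125732422) fit 89.5914
crank 1720 [  1.     -0.01  474.825  82.413] [440.338  72.012 191.733] [511.961  90.708 203.766]
wrist 450 81.56148653433391 202.47533435368865
wrist 475 81.34401602779946 202.292122371344
wrist 500 81.06344404229833 202.51091264456625
wrist plane tilt [ -0.01   -0.018 214.234]
wrist mug 0.89 [514.  21.  28.]
wrist horseshoe_12 0.78 [612. 430.   9.]
wrist nut_1 0.76 [583. 261.  23.]
side 450 82.40991610296183 202.43728662090032
side 475 81.58638816755635 202.49971245705294
side 500 80.90582383866271 202.29216246522344
side plane tilt [ -0.004  -0.016 214.52 ]
side mug 0.67 [527.  37.  51.]
side horseshoe_12 0.63 [621. 417.   9.]
side nut_1 0.58 [587. 293.  23.]
scene 450 80.31462396934323 202.84037901813608
scene 475 79.53531484442291 202.0996839677111
scene 500 79.91396730992345 202.6412176425482
scene plane tilt [ -0.002  -0.016 213.989]
scene mug 0.87 [514.  38.  40.]
scene mug 0.43 [585. 162. 214.]
scene horseshoe_12 0.67 [612. 416.   8.]
scene nut_1 0.59 [581. 293.  22.]
scene nut_1 0.46 [582. 260.  22.]
```

View pics/j.png

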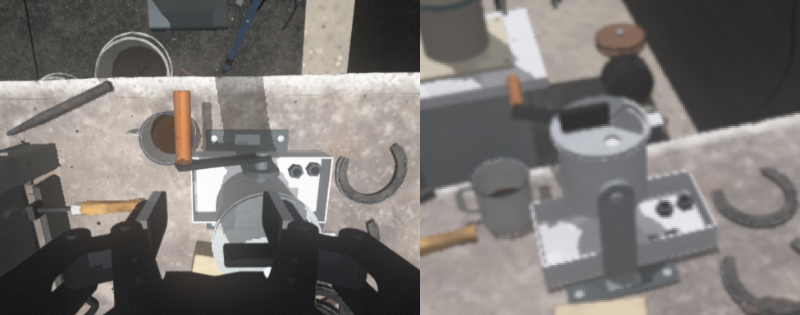

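The pictures show the dial bar still along stand y, nuts in the tray, and the mug and horseshoes unmoved. The lid plane, though, reads a 0.016 rad residual tilt in all three cameras, because easing off the crank lifted it slightly. I'll press the crank down to its stop with shut fingers.

```bash
python3 -m creep '[{"jaw":-1,"xyz":[30,-35,0],"angular":[0,0,0]},{"jaw":-1,"xyz":[30,-35,0],"angular":[0,0,0]},{"jaw":-1,"xyz":[30,-35,40],"angular":[0,0,0]},{"jaw":-1,"xyz":[30,-35,80],"angular":[0,0,0]},{"jaw":-1,"xyz":[30,-35,115],"angular":[0,0,0]},{"jaw":-1,"xyz":[30,-35,120],"angular":[0,0,0]},{"jaw":-1,"xyz":[30,-35,120],"angular":[0,0,0]},{"jaw":-1,"xyz":[30,-35,120],"angular":[0,0,0]}]'
```

```text
clock: 23.38
eef_pos: [476.5, 82.0, 190.9]
tool_rot: [3.141, 0.003, 3.129]
force: [-0.4, -0.7, 0.4]
width: -0.1
gripper_force: 0.0
```

```bash
python3 -m creep '[{"jaw":-1,"xyz":[0,-1,5],"angular":[0,0,0]},{"jaw":-1,"xyz":[0,-1,9],"angular":[0,0,0]},{"jaw":-1,"xyz":[0,-1,11],"angular":[0,0,0]},{"jaw":-1,"xyz":[0,-1,12],"angular":[0,0,0]},{"jaw":-1,"xyz":[0,-1,13],"angular":[0,0,0]},{"jaw":-1,"xyz":[0,-1,13],"angular":[0,0,0]}]'
```

```text
clock: 24.12
eef_pos: [476.1, 80.5, 181.8]
tool_rot: [3.14, 0.004, 3.128]
force: [-12.4, -2.6, 50.0]
width: 0.1
gripper_force: 25.0
```

```bash
python3 -m creep '[{"jaw":-1,"xyz":[0,0,1],"angular":[0,0,0]},{"jaw":-1,"xyz":[0,0,2],"angular":[0,0,0]},{"jaw":-1,"xyz":[0,0,2],"angular":[0,0,0]}]'
```

```text
clock: 24.5
eef_pos: [476.1, 80.5, 181.6]
tool_rot: [3.139, 0.004, 3.128]
force: [-17.0, -3.6, 67.2]
width: -0.2
gripper_force: 34.0
```

Hard stop reached: the height doesn't change as force rises to 67 N. Now I retreat straight up and check.

```bash
python3 -m creep '[{"jaw":-1,"xyz":[0,0,-10],"angular":[0,0,0]},{"jaw":-1,"xyz":[0,0,-60],"angular":[0,0,0]},{"jaw":-1,"xyz":[0,0,-120],"angular":[0,0,0]},{"jaw":-1,"xyz":[-10,10,-150],"angular":[0,0,0]},{"jaw":-1,"xyz":[-30,30,-150],"angular":[0,0,0]},{"jaw":-1,"xyz":[-30,30,-150],"angular":[0,0,0]},{"jaw":-1,"xyz":[-30,30,-150],"angular":[0,0,0]},{"jaw":-1,"xyz":[-30,30,-150],"angular":[0,0,0]}]'
python3 - <<'E'
from h import *
np.set_printoptions(precision=3,suppress=True)
for c in ['wrist','side','scene']:
    dial(c);im,d=viewer.get_image(c);p=pts(c,np.ones(d.shape,bool),d)
    q=p[(np.hypot(p[:,0]-609,p[:,1]-172)<60)&(abs(p[:,2]-214)<5)]
    print(c,'plane tilt',np.linalg.lstsq(np.c_[q[:,:2]-[609,172],np.ones(len(q))],q[:,2],rcond=None)[0])
    k=p[(abs(p[:,0]-475)<20)&(p[:,1]>60)&(p[:,1]<100)&(p[:,2]>185)&(p[:,2]<210)];print(np.percentile(k[:,2],97))
    if c=='side':
        t=p[(abs(p[:,0]-610)<55)&(p[:,1]>200)&(p[:,1]<300)&(p[:,2]>19)&(p[:,2]<42)];n=t[t[:,0]>625];print('nuts near wall',len(n),n.min(0),n.max(0))
E
```

```text
clock: 25.5
eef_pos: [505.0, 109.5, 324.1]
tool_rot: [-3.141, -0.001, 3.128]
force: [-0.6, -0.6, 0.4]
width: 0.3
gripper_force: 0.0
25.55 [505.1 109.6 324.2] [-3.141 -0.001  3.128] F [ 0.1  0.2 -0.2] w 0.1 0.0 q [-0.39  0.32  0.17  1.73 -0.06  1.1   1.35]
wrist ((608.1952514648438, 173.97622680664062), 61.763668060302734) 3366 0
crank 1540 [  1.     -0.015 474.838  81.83 ] [440.417  71.705 191.356] [511.971  90.193 202.615]
wrist plane tilt [  0.001  -0.003 214.535]
201.50845322511097
25.65 [505.4 109.8 324.4] [-3.141 -0.     3.128] F [-0.1  0.9  0.2] w 0.2 0.0 q [-0.39  0.32  0.16  1.73 -0.06  1.1   1.35]
side ((610.2582397460938, 172.35220336914062), 63.237369537353516) 860 150
bar ((609.7136840820312, 153.60614013671875), (16.342287063598633, 61.78215789794922), 0.7216219902038574) fit 88.73672
crank 108 [  0.999  -0.038 477.635  80.732] [440.213  71.911 192.242] [511.076  90.36  202.936]
side plane tilt [ -0.003  -0.007 214.539]
201.1658923318993
nuts near wall 29 [636.53  219.237  21.058] [651.848 263.886  34.949]
25.75 [505.5 110.  324.5] [-3.142 -0.     3.128] F [-0.3  0.4  0.1] w 0.2 0.0 q [-0.39  0.32  0.16  1.73 -0.06  1.1   1.35]
scene ((607.768310546875, 175.09341430664062), 65.11437225341797) 1048 89
bar ((608.1685791015625, 136.38311767578125), (30.522933959960938, 13.041379928588867), 89.77764129638672) fit -83.75017
crank 304 [  1.     -0.016 474.884  77.851] [440.295  70.883 190.976] [511.828  88.506 202.468]
scene plane tilt [ -0.004  -0.009 213.922]
201.75901094291353
```

```bash
python3 -c "
from cell import ctrl
print(ctrl.finish_job())"
```

```text
the job is handed in; nothing more can be done
None
```

The job is done and handed in at about 26 s: the dial is on its largest hole, all four nuts are in the tray, the canister is back upright at its stop, and the mug and horseshoes are where they were; the reported TCP turned out about 41 mm ahead of the true grasp point, so I corrected for that.

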